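Tap the dust caps home on a quadcopter

ROBOT

A 6-joint arm with a two-finger parallel gripper is mounted at the origin on the work surface. World frame = base frame: x ahead of the robot, y to its left, z up, the work surface at z = 0. Lengths are in m, angles in rad, forces in N, time in s.
With the tool pointing down it reaches from about 0.325 to 0.775 m from the base axis. Payload 9.3 kg.
Tool frame: the origin (TCP) lies between the finger pads; the fingertips stand 17 mm ahead of it and the grasp point (between the pads) lies 2 mm behind it; z points along the fingers, y is the line along which they close (so a half turn about z gives the same grasp; the last joint's range is limited). The gripper opens to 85 mm and grips with 20 to 120 N. Pads are 22 mm wide; open, the fingers measure 114 mm over their backs; the gripper's body (76 mm by 85 mm) begins 54 mm behind the grasp point. The pads swing forward as they close: fully open they stand 13 mm farther back than shut.
Start: joints at [1.175, 0.259, 0.021, 1.334, 0, 1.418], TCP at [0.132, 0.534, 0.248] pointing down, gripper open.
Joint ranges: [-3.04, 3.04], [-0.91, 1.82], [-1.04, 1.36], [-1.92, 1.95], [-1.52, 1.45], [-3.14, 3.14]. Speed limits (rad/s): [2.22, 2.22, 2.79, 3.14, 3.14, 3.14].

INTERFACE

Orientations are given as a 3x3 rotation matrix whose columns are the frame's x, y, z axes.
In Python, from bench import r, jaws, capture gives the robot as it stands. Calls block until the motion is done:
- r.move_to(position, orientation): joint-space move of the TCP to a pose.
- r.move_l(position, rotation=None, feed=0.15): straight line of the TCP; rotation=None keeps the orientation; feed is the mean speed in m/s.
- r.movej(angles): joint-space move.
- jaws.set_gripper(opening, squeeze=None): finger opening in m; squeeze is the grip in N (None keeps the last); returns when the fingers have stopped.
- r.hold(seconds).
- r.solve_ik(position, orientation): joint angles nearest the present ones, or None.
- r.state(): the state.
- capture(name): name is "scene" or "side" or "wrist"; returns a dict with "image" (384x512x3 uint8, red, green, blue), "fx", "fy", "cx", "cy" (pixels), "R" (3x3) and "t" (3): a world point X has camera coordinates R X + t. Camera axes: x right, y down, z forward; pixel columns grow to the right and rows downward; lengths in m; the calibration is good to about 2 mm. A picture is of the moment at which its call begins. There is no depth.
A pose or a line that the arm cannot do raises r.Unreachable and nothing moves.
- r.hand_in(): hands the job in; it is judged then, once.
The state is a dict: "t": time; "joint_pos": joint angles; "joint_velocities": joint speeds; "joint_efforts": joint torques, N m; "ee_pos": TCP position; "orientation": TCP orientation; "force": force on the tool from outside, world axes, zero at the start; "wrist_torque": the same for the moment, N m; "grip_width": finger opening in m; "gripper_force": force on a finger pad.
Only numpy, scipy, OpenCV 4.12 (cv2) and the standard library are available. Lean on these libraries where they do the work, as an engineer would, in place of code of your own. Each camera call takes 0.05 s, during which the arm holds its last target. There are 200 camera calls.

TASK

A small drone stands on the bench mat with a white dust cap sitting proud on each of its four motors. With just the fingertips, gently tap each cap down until it is fully home, in this crosswise order: front left, rear right, front right, rear left (left and right as seen looking out along the drone's nose, the end with the camera; its two antennas are at the tail). Do not pick up, tip or shove the drone, and leave everything else on the bench where it is.

Things in the scene. Friction and masses are not known exactly. Their poses are not given: they have to be found in the camera images.
- drone: black X-shaped quadcopter, loose on the mat, 0.4 to 0.65 kg, 180 mm square; silvery box camera (30 mm) with round lens at its nose, own +x (may face any way); +y its left. Two ball-tipped antennas slope up at the rear to its top, 84 mm. Origin: centre of its underside, on the mat (3 mm above the table). Motors at x = +/-72, y = +/-72 mm, a foot straight below each
- cap_fl_top (a point): centre of the flat top of the white dust cap on the front left motor (as seen looking along the drone's nose), a cylinder 33 mm across and 26 mm tall. Moves down with the cap: about 78 to 75 mm above the drone's underside at the start, 68 mm when home
- cap_fl (a joint): how far the front left cap has been pushed down its motor, m: 0 = 10 mm proud, 0.010 = home against the motor's flange (its stop; the motor below sits on rubber that gives 1 mm per 5 N and springs back). Starts at 0 to 0.003. It slides straight down with about 3 N of friction, has no spring and stays where it is left
- cap_rr_top (a point): centre of the flat top of the white dust cap on the rear right motor (as seen looking along the drone's nose), a cylinder 33 mm across and 26 mm tall. Moves down with the cap: about 78 to 75 mm above the drone's underside at the start, 68 mm when home
- cap_rr (a joint): how far the rear right cap has been pushed down its motor, m: 0 = 10 mm proud, 0.010 = home against the motor's flange (its stop; the motor below sits on rubber that gives 1 mm per 5 N and springs back). Starts at 0 to 0.003. It slides straight down with about 3 N of friction, has no spring and stays where it is left
- cap_fr_top (a point): centre of the flat top of the white dust cap on the front right motor (as seen looking along the drone's nose), a cylinder 33 mm across and 26 mm tall. Moves down with the cap: about 78 to 75 mm above the drone's underside at the start, 68 mm when home
- cap_fr (a joint): how far the front right cap has been pushed down its motor, m: 0 = 10 mm proud, 0.010 = home against the motor's flange (its stop; the motor below sits on rubber that gives 1 mm per 5 N and springs back). Starts at 0 to 0.003. It slides straight down with about 3 N of friction, has no spring and stays where it is left
- cap_rl_top (a point): centre of the flat top of the white dust cap on the rear left motor (as seen looking along the drone's nose), a cylinder 33 mm across and 26 mm tall. Moves down with the cap: about 78 to 75 mm above the drone's underside at the start, 68 mm when home
- cap_rl (a joint): how far the rear left cap has been pushed down its motor, m: 0 = 10 mm proud, 0.010 = home against the motor's flange (its stop; the motor below sits on rubber that gives 1 mm per 5 N and springs back). Starts at 0 to 0.003. It slides straight down with about 3 N of friction, has no spring and stays where it is left
- spare_motor: spare motor, upright copper cylinder 35 mm across at its foot, 38 mm tall, on the mat beside the drone's left side (bystander). Origin: centre of its underside
- screw_jar: small jar with a black lid, 42 mm across, 55 mm tall, on the mat ahead of the drone's nose (bystander). Origin: centre of its underside
- battery: battery pack, grey box with a paper band, 38 x 76 x 34 mm with a yellow plug at one end, on the mat behind the drone's tail (bystander). Origin: centre of its underside
- driver: screwdriver with a black handle, 170 mm long, lying on the mat along the drone's right side (bystander). Long axis: own x
- organiser: clear open parts organiser with 12 compartments, 130 x 190 x 32 mm, on the table to one side of the mat (bystander). Origin: centre of its underside
- frame_stack: stack of three bare X-shaped frames, about 156 x 156 x 50 mm, on the table to the other side of the mat (bystander). Origin: centre of its underside

How it is judged:
On the way, in this order (a step that is already met when the one before it is completed fails the run):
1. the front left cap is down home (value of joint cap_fl above 0.008 m), for 0.1 s.
2. the rear right cap is down home (value of joint cap_rr above 0.008 m), for 0.1 s.
3. the front right cap is down home (value of joint cap_fr above 0.008 m), for 0.1 s.
4. the rear left cap is down home (value of joint cap_rl above 0.008 m), for 0.1 s.
At the end, for the whole second after the job is handed in: All four caps are home (within 2 mm of the flange, joint above 0.008), the drone stands level (0.05 rad) and still within 20 mm of where it stood, and the other loose things are within 15 mm of where they were (value of joint each of cap_fl, cap_rr, cap_fr, cap_rl above 0.008 m and distance of drone from where it was at the start of the episode below 0.02 m and angle between drone's own z axis and vertical below 0.05 rad and linear speed of drone below 0.02 m/s and distance of each of spare_motor, screw_jar, battery, driver, organiser, frame_stack from where it was at the start of the episode below 0.015 m); the robot touches nothing.
It fails at once if a cap is pushed down (past 5.5 mm) before the one ahead of it in the order is home ((value of joint cap_rr above 0.0055 m and value of joint cap_fl below 0.008 m) or (value of joint cap_fr above 0.0055 m and value of joint cap_rr below 0.008 m) or (value of joint cap_rl above 0.0055 m and value of joint cap_fr below 0.008 m)).
It fails at once if the robot presses on the drone with more than 25 N (contact force between any of the fingers, the arm and drone above 25 N).
It fails at once if the drone is lifted (12 mm), tipped (0.2 rad) or shoved out of its place (20 mm) (height (world z) of drone above 0.015 m or angle between drone's own z axis and vertical above 0.2 rad or distance of drone from where it was at the start of the episode above 0.02 m).
It fails at once if one of the other loose things is moved by more than 15 mm (distance of any of spare_motor, screw_jar, battery, driver, organiser, frame_stack from where it was at the start of the episode above 0.015 m).
It also fails if it takes over 48 s, if anything falls off the work surface, if the arm or the gripper's body presses on something with over 40 N, if the wrist force passes 120 N, or if a joint passes its speed limit or range.

## Working session

There is one attempt and no reset: what is moved stays moved. The work goes in short steps, each a Python script; the robot and the scene stay as the last script left them, time stands still between calls to the robot, and variables do not carry over. Pictures are saved under pics/ and viewed, at most 10 in all, crops included, and the job is handed in when it is done.

```bash
ls; mkdir -p pics
python3 - <<'E'
from bench import r,jaws,capture
import cv2,pickle
d={}
for n in ("scene","side","wrist"):
    c=capture(n); d[n]=c; print(n,c["fx"],c["cx"],c["cy"],c["R"],c["t"])
    cv2.imwrite(f"pics/{n}0.png",cv2.resize(c["image"][:,:,::-1],(800,600),interpolation=cv2.INTER_CUBIC))
pickle.dump(d,open("cams.pkl","wb"))
print(r.state())
E
```

```text
pics
scene 474.15406439951204 264.0433736551852 193.20768068326373 [[ 0.88584097  0.46397011 -0.0041835 ]
 [ 0.28466513 -0.55057649 -0.78474919]
 [-0.36640351  0.69397209 -0.61979933]] [-0.5083599  -0.08169064  1.63609537]
side 401.2357208349621 254.04976971306255 191.1284787193944 [[ 0.99321486 -0.11624524 -0.00335958]
 [-0.06289841 -0.51266525 -0.85628157]
 [ 0.09781631  0.85068289 -0.51649839]] [-0.56188567  0.09551568  1.3008949 ]
wrist 277.29594660984884 254.8186371167239 191.5207671333698 [[ 0.23917053  0.97097661 -0.0013704 ]
 [ 0.93645694 -0.23029422  0.26459964]
 [ 0.25660447 -0.06456776 -0.96435738]] [-0.54952952 -0.0342144   0.3786644 ]
{'t': 0.15, 'joint_pos': array([ 1.17538934e+00,  2.59092209e-01,  2.09651366e-02,  1.33371989e+00,
       -4.09636894e-05,  1.41818450e+00]), 'joint_velocities': array([-0.00028817, -0.00318702,  0.0022136 , -0.00236354, -0.00044553,
       -0.00076489]), 'joint_efforts': array([ 3.08277668e-03, -5.55970824e+01,  3.44662821e+01,  1.13506056e-02,
       -1.03413299e-04,  1.02338541e-05]), 'ee_pos': array([0.13217744, 0.53368608, 0.24780054]), 'orientation': array([[-9.70669748e-01,  2.40416524e-01, -3.66884692e-04],
       [ 2.40416774e-01,  9.70669256e-01, -9.85346506e-04],
       [ 1.19230109e-04, -1.04465128e-03, -9.99999447e-01]]), 'force': array([-0.37707601,  0.34583624, -1.17626661]), 'wrist_torque': array([ 0.00533816,  0.01494729, -0.06993079]), 'gripper_force': 0.0, 'grip_width': 0.08544703880906546}
```

View pics/scene0.png

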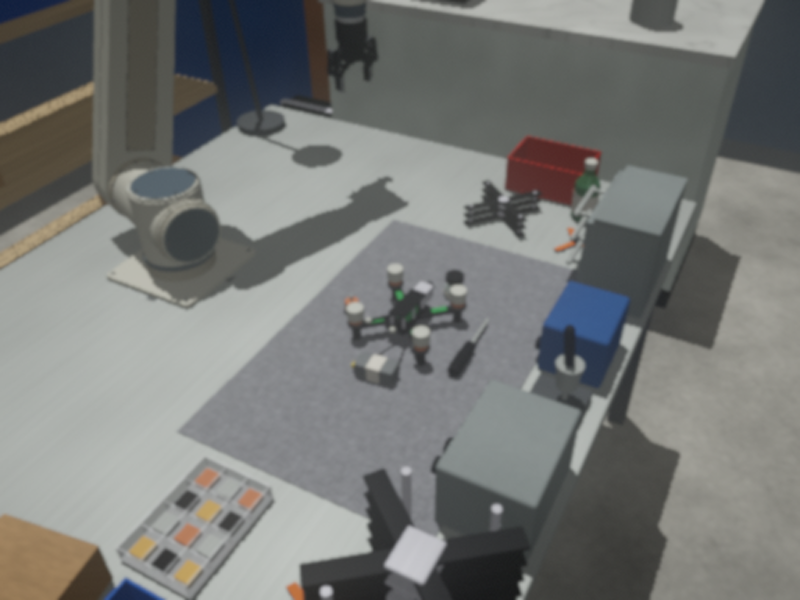

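View pics/side0.png

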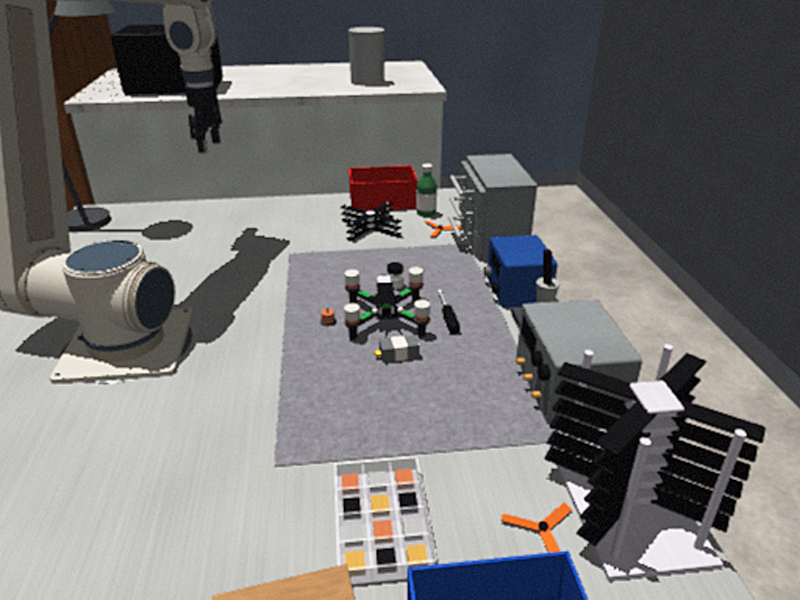

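The side view shows the nose pointing away from the camera (+y), with the jar at (395,268), the battery at (398,347) and the spare motor at (327,315). Caps in side: FL (352,275), FR (416,273), RL (352,312), RR (422,307). In scene: FL (395,270), FR (457,292), RL (356,312), RR (420,335). I'll triangulate roughly, then look from above with the wrist camera.

```bash
cat > h.py <<'E'
import numpy as np,cv2,pickle
def P(c): return np.array([[c["fx"],0,c["cx"]],[0,c["fy"],c["cy"]],[0,0,1]])@np.c_[c["R"],c["t"]]
def proj(c,X):
    q=(P(c)@np.c_[np.atleast_2d(X),np.ones(len(np.atleast_2d(X)))].T).T; return q[:,:2]/q[:,2:]
def down(a): # tool y axis along angle a, z down
    y=np.array([np.cos(a),np.sin(a),0]);z=np.array([0,0,-1.]);return np.c_[np.cross(y,z),y,z]
E
python3 - <<'E'
from h import *
from bench import r,jaws,capture
d=pickle.load(open("cams.pkl","rb"))
s=.64
A=np.array([[395,270],[420,335],[457,292],[356,312]])*s; B=np.array([[352,275],[422,307],[416,273],[352,312]])*s
X=cv2.triangulatePoints(P(d["scene"]),P(d["side"]),A.T.astype(float),B.T.astype(float));X=(X[:3]/X[3]).T
print(X.round(3)); m=X.mean(0)
w=d["wrist"]; C=-w["R"].T@w["t"]; st=r.state(); off=st["orientation"].T@(C-st["ee_pos"]); print("camera in tool",off, st["orientation"].T@w["R"].T)
# hover so that optical axis meets drone centre
for a in np.arange(0,6.28,np.pi/8):
    O=down(a); ax=O@st["orientation"].T@w["R"][2]; z=.33
    c0=np.array([0,0,z])+O@off; p=m+ax*(c0[2]-.07)/ax[2]; p=p-c0; p[2]=z
    q=np.array([m[0]-(O@off)[0]-ax[0]*(.07-c0[2])/ax[2], m[1]-(O@off)[1]-ax[1]*(.07-c0[2])/ax[2], z])
    j=r.solve_ik(q,O); print(round(a,2),q.round(3), None if j is None else j.round(2))
E
```

```text
[[ 0.477  0.109  0.074]
 [ 0.613 -0.044  0.073]
 [ 0.62   0.098  0.076]
 [ 0.469 -0.031  0.063]]
camera in tool [ 6.79140599e-02  1.32573333e-05 -1.25659298e-01] [[ 1.28330098e-03 -9.64325468e-01 -2.64716349e-01]
 [ 9.99999123e-01  1.32379254e-03  2.54347239e-05]
 [ 3.25902178e-04 -2.64716150e-01  9.64326321e-01]]
0.0 [0.545 0.071 0.33 ] [-0.02  0.25  0.21  1.54  0.    1.55]
0.39 [0.53  0.068 0.33 ] [-0.03  0.22  0.18  1.53  0.    1.15]
0.79 [0.518 0.06  0.33 ] [-0.05  0.2   0.15  1.52  0.    0.74]
1.18 [0.51  0.047 0.33 ] [-0.07  0.18  0.13  1.51  0.    0.32]
1.57 [0.507 0.033 0.33 ] [-0.1   0.17  0.12  1.51  0.   -0.1 ]
1.96 [0.51  0.018 0.33 ] [-0.13  0.18  0.12  1.51  0.   -0.52]
2.36 [0.518 0.006 0.33 ] [-0.15  0.19  0.14  1.52  0.   -0.94]
2.75 [ 0.53  -0.002  0.33 ] [-0.16  0.21  0.17  1.52  0.   -1.34]
3.14 [ 0.545 -0.005  0.33 ] [-0.16  0.24  0.2   1.53  0.   -1.73]
3.53 [ 0.559 -0.002  0.33 ] [-0.15  0.27  0.24  1.54  0.   -2.12]
3.93 [0.572 0.006 0.33 ] [-0.14  0.29  0.27  1.55  0.   -2.49]
4.32 [0.58  0.018 0.33 ] [-0.11  0.3   0.29  1.56  0.   -2.86]
4.71 [0.583 0.033 0.33 ] [-0.09  0.31  0.3   1.56  0.    3.05]
5.11 [0.58  0.047 0.33 ] [-0.06  0.31  0.3   1.56  0.    2.69]
5.5 [0.572 0.06  0.33 ] [-0.04  0.29  0.28  1.55  0.    2.31]
5.89 [0.559 0.068 0.33 ] [-0.03  0.27  0.25  1.55  0.    1.94]
```

Run:
```python
from h import *
from bench import r,jaws,capture
jaws.set_gripper(0.0,20)
out=[]
r.move_to([.545,.068,.25],down(0)); r.hold(.3); a=capture("wrist")
r.move_to([.545,-.002,.25],down(np.pi)); r.hold(.3); b=capture("wrist")
pickle.dump([a,b],open("w.pkl","wb"))
for i,c in enumerate((a,b)):
    cv2.imwrite(f"pics/w{i}.png",cv2.resize(c["image"][:,:,::-1],(800,600),interpolation=cv2.INTER_CUBIC))
s=r.state();print(s["t"],s["grip_width"],s["force"])
```

```text
6.5917 -5.023238160559853e-05 [-0.16734127  0.089612   -0.42848298]
```

View pics/w0.png

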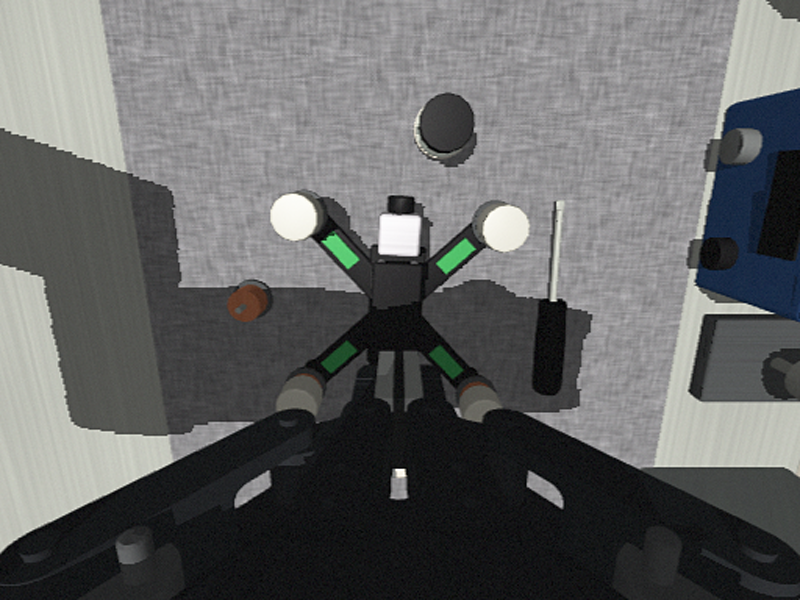

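View pics/w1.png

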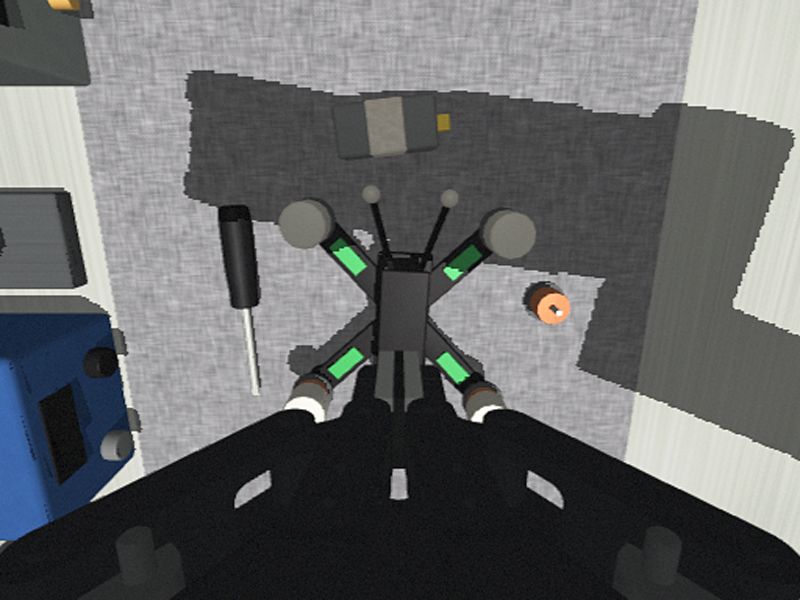

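w0 shows the front cap tops at FL (296,216) and FR (504,227). w1 shows the rear cap tops at RR (304,222) and RL (511,233). I'll back-project these and fit the 144 mm square.

```bash
cat > fit.py <<'E'
from h import *
a,b=pickle.load(open("w.pkl","rb"))
def back(c,px,z=.0795):
    d=c["R"].T@np.linalg.inv(np.array([[c["fx"],0,c["cx"]],[0,c["fy"],c["cy"]],[0,0,1]]))@np.array([px[0]*.64,px[1]*.64,1]); C=-c["R"].T@c["t"]
    return (C+d*(z-C[2])/d[2])[:2]
W=np.array([back(a,(296,216)),back(b,(304,222)),back(a,(504,227)),back(b,(511,233))])
M=np.array([[72,72],[-72,-72],[72,-72],[-72,72]])/1e3
m=W.mean(0); z=((W-m)@[1,1j])/(M@[1,1j]); yaw=np.angle(z.mean())
R=np.array([[np.cos(yaw),-np.sin(yaw)],[np.sin(yaw),np.cos(yaw)]])
CAPS=M@R.T+m
E
python3 - <<'E'
from fit import *
print(W.round(4),m,yaw,abs(z.mean()));print(CAPS.round(4),((W-CAPS)*1e3).round(1))
E
```

```text
[[ 0.4751  0.1122]
 [ 0.6076 -0.0414]
 [ 0.6157  0.1052]
 [ 0.4671 -0.0341]] [0.54140831 0.03545088] 1.5179088957258953 0.9978856765165377
[[ 0.4733  0.1112]
 [ 0.6095 -0.0403]
 [ 0.6171  0.1035]
 [ 0.4657 -0.0326]] [[ 1.8  1. ]
 [-1.9 -1.1]
 [-1.4  1.6]
 [ 1.4 -1.5]]
```

```bash
cat > tap.py <<'E'
from fit import CAPS
from h import *
from bench import r,jaws,capture
def tap(i):
    x,y=CAPS[i]; O=down(np.pi)
    if r.state()["ee_pos"][2]>.2: r.move_to([x,y,.14],O)
    else: r.move_l([x,y,.14],O,feed=.15)
    r.move_l([x,y,.102],feed=.06); r.hold(.2)
    f0=r.state()["force"][2]; log=[]; z=.102
    while z>.0825:
        z-=.0007; r.move_l([x,y,z],feed=.012)
        s=r.state(); f=s["force"][2]-f0; log.append((round(s["ee_pos"][2]*1e3,1),round(f,1)))
        if abs(f)>9: break
    r.hold(.15); s=r.state(); print(i,"end",s["ee_pos"].round(4),(s["force"]-[0,0,f0]).round(1))
    r.move_l([x,y,.14],feed=.1)
    print(log,"t",r.state()["t"])
E
python3 - <<'E'
from tap import *
tap(0)
c=capture("wrist"); cv2.imwrite("pics/t0.png",c["image"][:,:,::-1])
E
```

```text
0 end [0.4734 0.1112 0.0857] [-2.6  0.1  9.8]
[(np.float64(101.4), np.float64(-1.1)), (np.float64(100.6), np.float64(-0.5)), (np.float64(99.8), np.float64(-1.2)), (np.float64(99.2), np.float64(-0.8)), (np.float64(98.4), np.float64(-0.3)), (np.float64(97.8), np.float64(-0.1)), (np.float64(97.1), np.float64(-0.9)), (np.float64(96.5), np.float64(0.9)), (np.float64(95.7), np.float64(2.6)), (np.float64(95.0), np.float64(2.0)), (np.float64(94.3), np.float64(1.5)), (np.float64(93.5), np.float64(1.5)), (np.float64(92.9), np.float64(2.2)), (np.float64(92.2), np.float64(1.5)), (np.float64(91.4), np.float64(1.7)), (np.float64(90.8), np.float64(1.6)), (np.float64(90.1), np.float64(1.2)), (np.float64(89.4), np.float64(1.8)), (np.float64(88.7), np.float64(1.6)), (np.float64(88.0), np.float64(1.7)), (np.float64(87.3), np.float64(2.5)), (np.float64(86.8), np.float64(6.4)), (np.float64(86.3), np.float64(7.8)), (np.float64(85.7), np.float64(9.2))] t 15.15
```

The first cap went in cleanly: contact at 96 mm, then about 3 N of friction, and a firm stop near 87 mm, as expected for home. I'll do the other three, stopping if any of them doesn't look the same.

```bash
sed -i 's/feed=.012/feed=.018/; s/\.102/.099/g; s/    print(log.*/    print(log[-4:][0],log[-1],"t",r.state()["t"]); return abs(log[-1][1])>8 and .083<s["ee_pos"][2]<.0885/' tap.py
python3 - <<'E'
from tap import *
for i in (1,2,3):
    if not tap(i): print("check",i); break
else: r.move_l([.545,-.002,.25],feed=.25)
d=[]
for n in ("wrist","side"):
    c=capture(n)["image"][:,:,::-1]
    if n=="side": c=cv2.resize(c[150:246,180:308],(512,384),interpolation=cv2.INTER_CUBIC)
    d.append(cv2.resize(c,(400,300)))
cv2.imwrite("pics/end.png",np.hstack(d)); print(r.state()["t"])
E
```

```text
1 end [ 0.6096 -0.0403  0.0858] [-0.7 -1.  11.1]
(np.float64(87.2), np.float64(4.5)) (np.float64(85.8), np.float64(10.2)) t 23.5917
2 end [0.6172 0.1035 0.0859] [-0.4  0.2 10.5]
(np.float64(87.2), np.float64(5.4)) (np.float64(85.8), np.float64(10.5)) t 31.5833
3 end [ 0.4658 -0.0327  0.0856] [-2.5 -0.3  9.8]
(np.float64(87.2), np.float64(2.1)) (np.float64(85.6), np.float64(10.3)) t 39.975
40.7833
```

View pics/end.png

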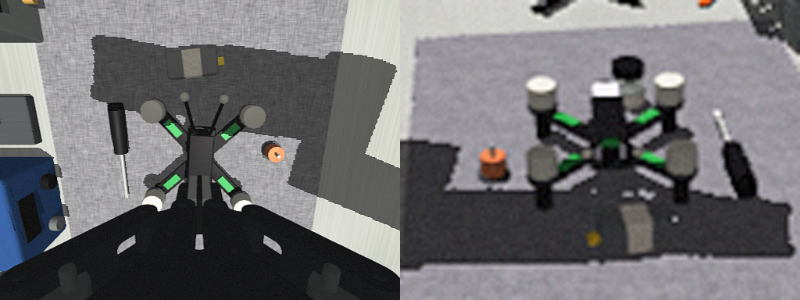

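The end picture shows the drone level and unmoved, with the rear caps at (152,111) and (252,116) in the wrist half, matching where they were before. All four caps are down and the bystanders haven't moved.

```bash
python3 -c "
from bench import r
print(r.hand_in(), r.state()['t'])"
```

```text
the job is handed in; nothing more can be done
the job is handed in; nothing more can be done
```

I tapped all four caps down to a firm stop in the order you gave, pressing with about 11 N at most; the last picture showed the drone and the other items where they were, and I handed the job in at about 41 s (no verdict was shown).

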